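# Serve a bread roll with tongs at the food pantry

## Task

Take the spring tongs from their rest, close them on the pale golden bread roll (not the dark seeded one) and lift it off the serving board; only the tongs may touch the roll. Carry it over the middle of the blue lunch tray and finish there still holding it in the tongs, with its underside about 6 to 10 cm above the tray's rim: do not put it down or let go. Do not drop the roll, and leave the dark roll, the can and the tub where they stand.

Things in the scene. Friction and masses are not known exactly. Their poses are not given: they have to be found in the camera images.
- tongs_grip (a point): Steel spring tongs with red grip pads and tips, lying level on the rest, arms side by side. Point midway between the two grip pads, half-way up; x to the tips, y across the arms, z up. All parts are 24 mm tall. Pads 44 mm long (x), outer faces 57 mm apart at rest; pinch them together (along y) from above to close the tongs. Mass 105 g, balanced close to this point.
- tongs_tips (a point): Midway between the tongs' two red tip cups, 120 mm ahead (x) of tongs_grip, same height. Each cup is a shallow V, hollow inward, 42 mm long (this point at its middle), 24 mm tall. The narrowest gap between them (their ends) is about 85 mm with the tongs free and shrinks 2.1 mm per mm that the pads are squeezed together.
- tongs_tail (a point): Rear end of the tongs, 110 mm behind tongs_grip, where both arms hinge. A spring pushes the pads apart, about 6 N on each at first and 9 N when shut on the golden roll: pinched to 50 to 54 mm over the pads the tongs can be carried open; let wider they fall. On the roll the pads are about 38 mm apart.
- rest: White rest that carries the tongs, fixed. Origin on the table, under the middle of its front cross bar; x as the tongs point. Two cross bars, 36 mm high and 12 mm thick, at x = 0 (120 mm wide) and x = -155 mm (70 mm wide), on a base plate 6 mm high, 70 mm wide. tongs_grip lies about 80 mm behind the origin, 48 mm above the table.
- board: Light wooden serving board, fixed, 100 mm (x) by 250 mm (y), 30 mm thick. Origin at the centre of its underside on the table.
- roll_mid (a point): Pale golden round bread roll, firm, 54 mm across at mid height and 44 mm tall, about 55 g, standing on the board. The point is its centre, half-way up (22 mm above its underside).
- dark_roll_mid (a point): Dark brown seeded roll of the same size, on the same board about 130 mm from the golden one, to be left alone. The point is its centre, half-way up.
- tray: Blue open lunch tray, fixed, 130 mm (x) by 150 mm (y), rim 35 mm above the table. Origin at the centre of its underside.
- can_mid (a point): Food can with a green label, 66 mm across, 100 mm tall, beyond the board; to be left alone. The point is its centre.
- tub_mid (a point): Cream square food tub with a teal lid, 108 mm wide, 92 mm tall, beyond the board; to be left alone. The point is its centre.
Not all that is in view belongs to the job. What is shaped like the rest but pink or turquoise is not meant.

How it is judged:
By the outcome, as a careful person would: the job done as asked, in the order asked, and still so for the second after the job is handed in, while the arm keeps its last pose, push and grip.
It also fails if it takes over 48 s, if anything falls off the work surface, if the arm or the gripper's body presses on something with over 40 N, if the wrist force passes 120 N, or if a joint passes its speed limit or range.

## Robot

A 6-joint arm with a two-finger parallel gripper is mounted at the origin on the work surface. World frame = base frame: x ahead of the robot, y to its left, z up, the work surface at z = 0. Lengths are in m, angles in rad, forces in N, time in s.
With the tool pointing down it reaches from about 0.3 to 0.875 m from the base axis. Payload 6.4 kg.
Tool frame: the origin (TCP) lies on the mounting face of the last link; the fingertips stand 173 mm ahead of it and the grasp point (between the pads) lies 155 mm ahead of it; y points along the fingers, x is the direction in which the jaws open and shut, and the axes are right-handed (so a half turn about y gives the same grasp; the last joint's range is limited). The gripper opens to 85 mm and grips with 20 to 120 N. Pads are 22 mm wide; open, the fingers measure 114 mm over their backs; the gripper's body (76 mm by 85 mm) begins 54 mm behind the grasp point. The pads swing forward as they close: fully open they stand 13 mm farther back than shut.
Start: joints at [-0.206, 0.181, 1.607, -0, 1.354, -0.206], TCP at [0.575, 0, 0.405] pointing down, gripper open.
Joint ranges: [-2.99, 2.99], [-0.89, 2.07], [0.3, 2.58], [-1.14, 4.28], [0, 2.63], [-3.12, 3.12]. Speed limits (rad/s): [2.57, 2.57, 3.01, 3.14, 3.14, 3.14].

## Interface

Orientations are given as a unit quaternion [w, x, y, z].
In Python, from bench import * gives the robot as it stands.
- The arm moves only by the tool move_arm, never from a script. Its argument "moves" is a list of rows, each a list of 3 entries, a list of its own where there are three numbers: the opening, from 0 (shut) to 1 (fully open), then the shift along the tool's x, y, z in m, then the turn, a rotation vector about the tool's x, y, z in rad. In form: [[gripper, [x, y, z], [ax, ay, az]], ...]. A call has 1 to 8 rows; each row shifts and turns the commanded pose from where the row before left it, along the tool's axes as they then stand; what a row does not reach is not made up. A row lasts 1/12 s, in which the tool goes at most 41.7 mm and 7.16 degrees, less where a joint would pass 70% of its speed; a pose out of reach is approached as far as the arm can. A call is refused whole if a number of a shift passes 0.0417 or a number of a turn 0.125, either way. A call with a gripper value outside its range is refused whole. The fingers move at their own pace and stop on an object; the grip force is fixed at half the most. Time passes only in rows, so rows that do not move let the fingers close. It gives the time, the measured TCP pose, the force and the opening at its end, in the units of the state.
- get_obs(): the state, without advancing time (a new reading comes with each control period).
- camera(name): name is "scene" or "side" or "wrist"; returns a dict with "pixels" (480x640x3 uint8, red, green, blue), "z_map" (480x640 float32, m along the optical axis (not along the pixel's ray), 0 where there is no reading), "fov_y" (degrees; the focal length in pixels is half the picture's height over the tangent of half this angle, whatever the lens; pixels are square), "cx", "cy" (the principal point, pixels), "distortion" ([k1, k2, p1, p2, k3] as OpenCV has them; the pictures are not rectified), "cam_to_world" (4x4, takes a point from camera to world coordinates). Camera axes: x right, y down, z forward; pixel columns grow to the right and rows downward; lengths in m; the calibration is good to about 2 mm. A picture is of the moment at which its call begins.
- hand_in(): hands the job in, once; it reports no verdict.
The state is a dict: "time_s": time; "q": joint angles; "dq": joint speeds; "joint_efforts": joint torques, N m; "eef_pos": TCP position; "eef_rot": TCP orientation; "wrist_force": force on the tool from outside, world axes, zero at the start; "torque": the same for the moment, N m; "opening": opening from 0.0 (shut) to 1.0 (fully open).
Only numpy, scipy, OpenCV 4.12 (cv2) and the standard library are available. Lean on these libraries where they do the work, as an engineer would, in place of code of your own. Each camera call takes 0.05 s, during which the arm holds its last target. There are 200 camera calls.

## Working session

There is one attempt and no reset: what is moved stays moved. The work goes in short steps, Python scripts to look and compute and a tool call to move; the robot and the scene stay as the last step left them, time stands still between calls to the robot, and variables do not carry over. Pictures are saved under pics/ and viewed, about 8 in all and at most 12, crops included, and the job is handed in when it is done.

Besides the shell and the picture viewer there is one more tool, called after "Call:" as a command line: name --argument value ..., lists and objects as JSON in quotes. move_arm: Moves the arm, as the interface text tells. Its arguments: {"type":"object","properties":{"moves":{"type":"array","items":{"type":"array"}}},"required":["moves"]}

```bash
mkdir -p pics; ls
cat > h.py <<'E'
from bench import *
import numpy as np, cv2
def grab(n):
    c=camera(n); np.savez('/tmp/%s.npz'%n,**{k:np.array(v) for k,v in c.items()}); return c
def cloud(c):
    f=240/np.tan(np.radians(float(c['fov_y']))/2); K=np.array([[f,0,float(c['cx'])],[0,f,float(c['cy'])],[0,0,1]])
    v,u=np.mgrid[0:480,0:640]; p=np.stack([u,v],-1).reshape(-1,1,2).astype(float)
    n=cv2.undistortPoints(p,K,np.array(c['distortion'],float)).reshape(480,640,2)
    z=c['z_map'][...,None]; P=np.concatenate([n*z,z],-1); T=np.array(c['cam_to_world'])
    W=P@T[:3,:3].T+T[:3,3]; W[c['z_map']==0]=np.nan; return W
E
python3 - <<'E'
from h import *
print(get_obs())
a=grab('scene');b=grab('side')
for n,c in(('scene',a),('side',b)): cv2.imwrite(f'pics/{n}0.png',c['pixels'][...,::-1])
E
```

```text
pics
{'time_s': 0.0, 'q': array([-2.06296709e-01,  1.81548428e-01,  1.60798205e+00, -1.53564411e-05,
        1.35379950e+00, -2.06298955e-01]), 'dq': array([-0.00011131,  0.00085418,  0.0004295 , -0.00026597, -0.00019497,
        0.00087605]), 'joint_efforts': array([ 3.41415571e-04, -4.44869328e+01, -3.51340663e+01, -2.51131587e-04,
        9.11703974e-03,  3.43231875e-05]), 'eef_pos': array([5.74754434e-01, 6.85589466e-05, 4.03792279e-01]), 'eef_rot': array([ 7.07227145e-01, -7.06985884e-01,  6.00332096e-04,  6.04267267e-04]), 'wrist_force': array([ 0.57314435, -1.13652928,  0.86083375]), 'torque': array([0.0107032 , 0.0154287 , 0.01182883]), 'opening': 1.0020659363034943}
```

View pics/scene0.png

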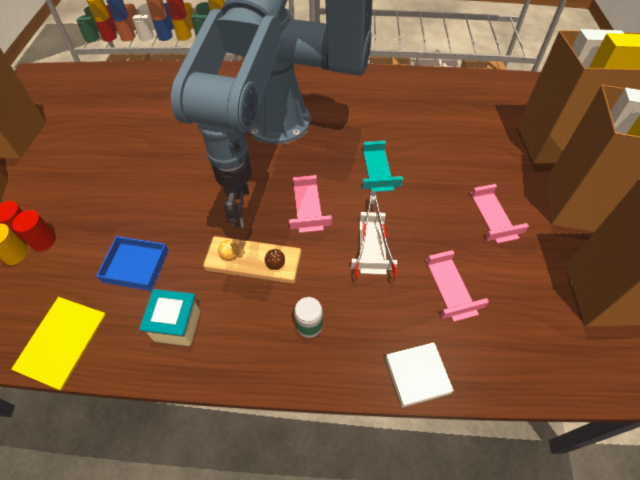

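View pics/side0.png

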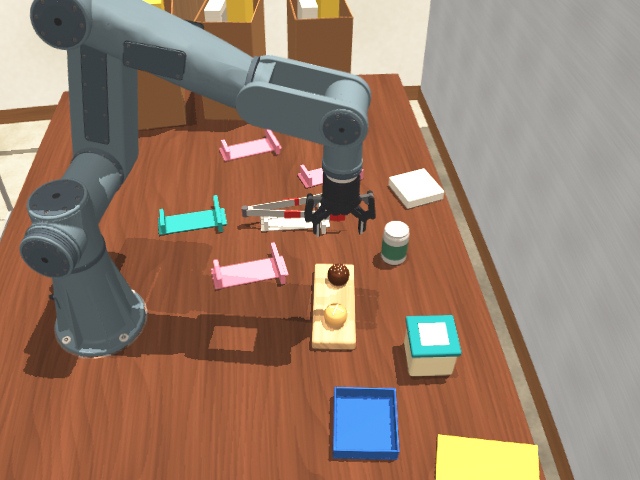

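Scene view: the white rest with the tongs is at (374,243), red tips at (355,265)/(393,270). The pink/turquoise look-alikes are elsewhere. The golden roll is at (228,250), the dark one at (275,259), the tray at (133,262), the can at (308,316) and the tub at (170,317). Next: measure them, with one enlarged crop.

```bash
cat > m.py <<'E'
from h import *
for n in('scene','side'):
    c=dict(np.load(f'/tmp/{n}.npz')); W=cloud(c); hsv=cv2.cvtColor(c['pixels'],cv2.COLOR_RGB2HSV).astype(int)
    H,S,V=hsv[...,0],hsv[...,1],hsv[...,2]; z=W[...,2]
    def rep(name,m):
        m=m&np.isfinite(z)
        P=W[m]
        if len(P)<5: print(n,name,len(P));return
        lo,hi=np.percentile(P,[2,98],axis=0); r=cv2.minAreaRect((P[:,:2]*1000).astype(np.float32))
        print(n,name,len(P),'lo',lo.round(4),'hi',hi.round(4),'rect',np.round(r[0],1),np.round(r[1],1),round(r[2],1))
    v,u=np.mgrid[0:480,0:640]
    def box(a,b,e,d): return (u>=a)&(u<b)&(v>=e)&(v<d)
    B={'scene':dict(board=(195,310,228,290),tray=(90,175,230,295),tongs=(345,402,180,285),can=(290,328,290,340),tub=(135,205,285,350)),
       'side':dict(board=(305,362,255,355),tray=(325,405,380,465),tongs=(235,352,188,236),can=(378,415,218,268),tub=(400,465,310,380))}[n]
    b=box(*B['board'])
    rep('board',b&(z>.024)&(z<.034)&(V>100)); rep('gold',b&(z>.045)&(H>8)&(V>140)&(S>90)); rep('dark',b&(z>.04)&(V<120))
    rep('rollsz',b&(z>.05))
    t=box(*B['tray']); rep('tray',t&(H>100)&(H<130)&(S>120)); rep('rim',t&(H>100)&(H<130)&(S>120)&(z>.03))
    t=box(*B['tongs']); rep('restbars',t&(S<40)&(V>150)&(z>.028)&(z<.039)); rep('restbase',t&(S<40)&(V>150)&(z>.002)&(z<.012))
    red=t&((H<6)|(H>174))&(S>150)&(z>.03)&(z<.075)
    k,L,st,ce=cv2.connectedComponentsWithStats(red.astype(np.uint8))
    for i in range(1,k):
        if st[i,4]>8: print(ce[i].round()); rep('red%d'%i,L==i); rep('redtop%d'%i,(L==i)&(z>.055))
    rep('steel',t&(z>.054)&(z<.075)&(S<80))
    rep('can',box(*B['can'])&(z>.08)); rep('tub',box(*B['tub'])&(z>.08))
c=dict(np.load('/tmp/scene.npz'))['pixels'][...,::-1]
cv2.imwrite('pics/crop.png',np.hstack([cv2.resize(c[170:300,340:410],None,fx=4,fy=4,interpolation=2),cv2.resize(c[200:330,190:320],None,fx=4,fy=4,interpolation=2)]))
E
python3 m.py
```

```text
scene board 2215 lo [ 0.5152 -0.1231  0.0249] hi [0.6236 0.1146 0.0328] rect [568.5  -4.5] [247.9 101.6] 83.6
scene gold 323 lo [ 0.5466 -0.0862  0.0483] hi [0.5919 0.0693 0.075 ] rect [575.3  -2. ] [172.6  46.5] 82.4
scene dark 236 lo [0.5718 0.0402 0.0426] hi [0.6111 0.0834 0.0744] rect [590.4  61.9] [43.6 45.3] 67.7
scene rollsz 591 lo [ 0.5481 -0.0836  0.0519] hi [0.6094 0.0832 0.075 ] rect [577.8  -1. ] [175.2  51.3] 82.4
scene tray 2658 lo [ 0.5298 -0.4068 -0.0013] hi [ 0.6662 -0.2526  0.0352] rect [ 616.5 -310.3] [197.1 164.8] 83.0
scene rim 314 lo [ 0.5274 -0.4092  0.0302] hi [ 0.6684 -0.2509  0.0374] rect [ 616.5 -310.3] [197.1 164.8] 83.0
scene restbars 163 lo [0.4096 0.2657 0.0315] hi [0.5738 0.3773 0.0386] rect [492.  322.8] [115.9 168.7] 88.3
scene restbase 600 lo [0.4277 0.2881 0.0026] hi [0.5865 0.3511 0.0097] rect [505.9 319.1] [ 70.2 167. ] 89.1
[364. 229.]
scene red1 20 lo [0.4699 0.2897 0.0564] hi [0.5044 0.2951 0.0628] rect [487.  292.8] [ 4.  35.1] 85.4
scene redtop1 20 lo [0.4699 0.2897 0.0564] hi [0.5044 0.2951 0.0628] rect [487.  292.8] [ 4.  35.1] 85.4
[384. 
[... 2107 characters left out ...]
] hi [0.5085 0.2982 0.0633] rect [488.5 292.5] [16.7 40.8] 83.7
side redtop3 39 lo [0.4683 0.2845 0.0558] hi [0.5085 0.2971 0.0641] rect [488.3 290.4] [12.  40.7] 84.7
[337. 218.]
side red4 85 lo [0.5911 0.265  0.0355] hi [0.629  0.2767 0.0612] rect [609.7 270. ] [14.5 38.7] 86.7
side redtop4 14 lo [0.5904 0.2628 0.055 ] hi [0.6282 0.2742 0.0637] rect [609.2 268.4] [ 9.7 37.6] 83.1
side steel 288 lo [0.3579 0.288  0.0542] hi [0.5659 0.3589 0.0663] rect [470. 309.] [225.8  75.9] 10.0
side can 476 lo [0.7167 0.1264 0.0808] hi [0.7746 0.186  0.1052] rect [746.9 156.3] [64.3 64.8] 43.7
side tub 2047 lo [ 0.7144 -0.2275  0.0846] hi [ 0.8181 -0.1224  0.0975] rect [ 767.4 -173.6] [111.9 110. ] 86.1
```

View pics/crop.png

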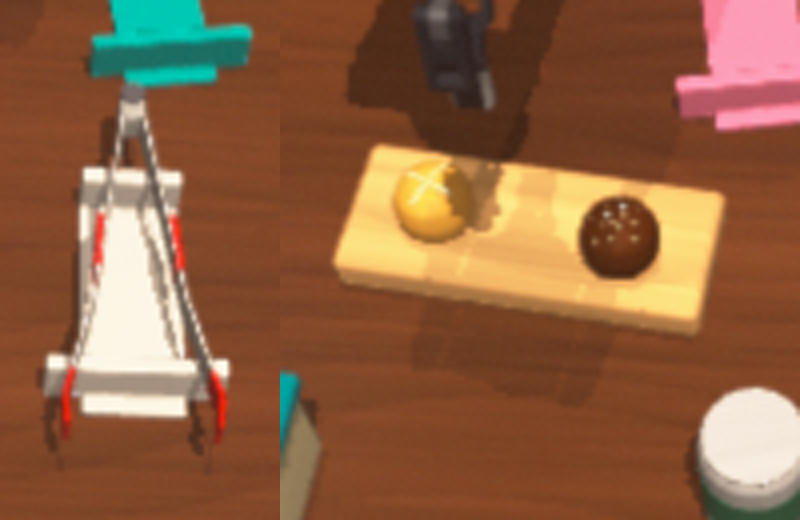

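The crop confirms the white rest holding the tongs (pads at (100,240)/(178,240), tips at bottom). It also shows the pale golden roll with a white cross at crop (433,198) and the dark seeded one at (620,237). Next I fit the rolls and the tongs axis.

```bash
cat > fit.py <<'E'
from h import *
from scipy.optimize import least_squares
for n in('scene','side'):
    c=dict(np.load(f'/tmp/{n}.npz')); W=cloud(c).reshape(-1,3); W=W[np.isfinite(W[:,2])]
    for name,x0 in(('gold',(.57,-.07)),('dark',(.585,.057))):
        p=np.array([*x0,.052])
        for _ in range(4):
            P=W[(np.hypot(W[:,0]-p[0],W[:,1]-p[1])<.03)&(W[:,2]>.042)&(W[:,2]<.08)]
            p=least_squares(lambda p:(np.linalg.norm((P-p)/[.027,.027,.022],axis=1)-1)*.025,p,loss='soft_l1',f_scale=.002).x
        print(n,name,p.round(4),len(P))
    T=W[(W[:,2]>.055)&(W[:,2]<.066)&(W[:,0]>.35)&(W[:,0]<.64)&(W[:,1]>.24)&(W[:,1]<.39)]
    for a in np.arange(.36,.63,.03):
        s=T[(T[:,0]>=a)&(T[:,0]<a+.03)]
        if len(s): print(round(a+.015,3),len(s),s[:,1].min().round(4),s[:,1].max().round(4), T[:,0].min().round(4),T[:,0].max().round(4))
E
python3 fit.py
```

```text
scene gold [ 0.5623 -0.0666  0.052 ] 304
scene dark [0.5842 0.0595 0.0521] 338
0.375 47 0.3093 0.3269 0.3516 0.6273
0.405 20 0.304 0.3317 0.3516 0.6273
0.435 22 0.3005 0.3366 0.3516 0.6273
0.465 43 0.2922 0.3466 0.3516 0.6273
0.495 47 0.2896 0.3487 0.3516 0.6273
0.525 25 0.287 0.3528 0.3516 0.6273
0.555 29 0.2792 0.3615 0.3516 0.6273
0.585 36 0.2716 0.3716 0.3516 0.6273
0.615 28 0.2693 0.3733 0.3516 0.6273
side gold [ 0.5667 -0.0668  0.0532] 429
side dark [0.5884 0.0598 0.0532] 370
0.375 59 0.2997 0.3288 0.3529 0.6284
0.405 51 0.2995 0.3361 0.3529 0.6284
0.435 45 0.2972 0.3407 0.3529 0.6284
0.465 60 0.2855 0.3502 0.3529 0.6284
0.495 56 0.2827 0.3513 0.3529 0.6284
0.525 22 0.2867 0.3509 0.3529 0.6284
0.555 14 0.2839 0.3641 0.3529 0.6284
0.585 7 0.2668 0.3632 0.3529 0.6284
0.615 10 0.262 0.2726 0.3529 0.6284
```

Call:
move_arm --moves '[[1,[0,0,0.04],[0,0.12,0]],[1,[0,0,0.04],[0,0.12,0]],[1,[0,0,0.04],[0,0.12,0]],[1,[0,0,0.04],[0,0.12,0]],[1,[0,0,0.03],[0,0.12,0]],[1,[0,0,0.0],[0,0.12,0]],[1,[0,0,0.0],[0,0.12,0]],[1,[0,0,0.0],[0,0.12,0]]]'

```text
time_s: 0.77
eef_pos: [0.6156, 0.1802, 0.4037]
eef_rot: [-0.628, 0.629, -0.325, 0.324]
wrist_force: [0.0, 0.2, 0.5]
opening: 1.003
```

```bash
cat > to.py <<'E'
import sys
from h import *
from scipy.spatial.transform import Rotation as R
def main(x,y,z,yaw):
    o=get_obs(); q=o['eef_rot']; r=R.from_quat([q[1],q[2],q[3],q[0]]); c,s=np.cos(yaw),np.sin(yaw)
    g=R.from_matrix(np.array([[s,-c,0],[0,0,-1],[c,s,0]]).T)
    d=np.array([x,y,z])-o['eef_pos']
    print('t',round(o['time_s'],2),'shift now-tool',r.inv().apply(d).round(4),'shift goal-tool',g.inv().apply(d).round(4),'turn',(r.inv()*g).as_rotvec().round(4),'F',o['wrist_force'].round(2),'open',round(o['opening'],3),'pos',o['eef_pos'].round(4))
if __name__=='__main__': main(*map(float,sys.argv[1:]))
E
python3 to.py .4875 .319 .30 .014
```

```text
t 0.77 shift now-tool [-0.1873  0.1039 -0.0239] shift goal-tool [-0.1406  0.1037 -0.1262] turn [ 1.60e-03  6.04e-01 -3.00e-04] F [0.   0.21 0.47] open 1.003 pos [0.6156 0.1802 0.4037]
```

Call:
move_arm --moves '[[1,[0,0,0],[0,0.121,0]],[1,[0,0,0],[0,0.121,0]],[1,[0,0,0],[0,0.121,0]],[1,[0,0,0],[0,0.121,0]],[1,[0,0,0],[0,0.12,0]],[1,[-0.023,0,-0.021],[0,0,0]],[1,[-0.023,0,-0.021],[0,0,0]],[1,[-0.023,0,-0.021],[0,0,0]]]'

```text
time_s: 1.43
eef_pos: [0.5508, 0.2472, 0.4039]
eef_rot: [-0.504, 0.505, -0.496, 0.496]
wrist_force: [-0.2, 1.2, 0.3]
opening: 1.0
```

Call:
move_arm --moves '[[1,[-0.023,0.02,-0.021],[0,0,0]],[1,[-0.023,0.02,-0.021],[0,0,0]],[1,[-0.023,0.02,-0.021],[0,0,0]],[1,[0,0.02,0],[0,0,0]],[1,[0,0.02,0],[0,0,0]],[1,[0,0,0],[0,0,0]],[1,[0,0,0],[0,0,0]],[1,[0,0,0],[0,0,0]]]'

```text
time_s: 2.1
eef_pos: [0.4878, 0.3148, 0.3056]
eef_rot: [0.505, -0.504, 0.495, -0.496]
wrist_force: [-0.1, 0.6, 0.4]
opening: 0.997
```

```bash
python3 to.py .4875 .319 .202 .014
python3 - <<'E'
from h import *
c=grab('wrist'); cv2.imwrite('pics/wrist1.png',c['pixels'][...,::-1])
W=cloud(c); hsv=cv2.cvtColor(c['pixels'],cv2.COLOR_RGB2HSV).astype(int); H,S=hsv[...,0],hsv[...,1]; z=W[...,2]
m=((H<6)|(H>174))&(S>150)&(z>.03)&(z<.07)
k,L,st,ce=cv2.connectedComponentsWithStats(m.astype(np.uint8))
for i in range(1,k):
    if st[i,4]>60: P=W[L==i]; print(ce[i].round(),st[i,4],P.mean(0).round(4),np.percentile(P,[1,99],axis=0).round(4).tolist())
E
```

```text
t 2.1 shift now-tool [-0.0042  0.1036 -0.0004] shift goal-tool [-0.0042  0.1036 -0.0003] turn [-0.0009  0.0039 -0.0003] F [-0.06  0.65  0.43] open 0.997 pos [0.4878 0.3148 0.3056]
[239.  52.] 1010 [0.6081 0.3673 0.0551] [[0.5874, 0.3627, 0.0386], [0.6264, 0.3713, 0.062]]
[398.  52.] 946 [0.6093 0.2724 0.0553] [[0.5886, 0.2685, 0.0382], [0.6281, 0.2764, 0.062]]
[283. 222.] 91 [0.5036 0.3427 0.0559] [[0.4973, 0.3418, 0.0452], [0.5091, 0.3441, 0.0612]]
[357. 243.] 513 [0.4908 0.2919 0.0594] [[0.467, 0.2883, 0.0442], [0.5095, 0.2953, 0.062]]
[280. 249.] 353 [0.4856 0.3445 0.0604] [[0.4662, 0.3405, 0.0589], [0.508, 0.3482, 0.0618]]
```

View pics/wrist1.png

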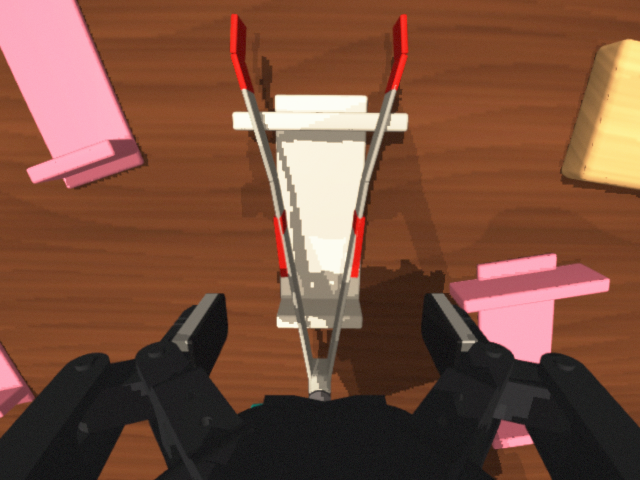

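Wrist view: open jaws straddle the tongs pads (283,245)/(357,243), and the rest and heading look good. Descending.

Call:
move_arm --moves '[[1,[-0.004,0.02,0],[0,0.004,0]],[1,[0,0.025,0],[0,0,0]],[1,[0,0.025,0],[0,0,0]],[1,[0,0.02,0],[0,0,0]],[1,[0,0.015,0],[0,0,0]],[1,[0,0,0],[0,0,0]],[1,[0,0,0],[0,0,0]],[1,[0,0,0],[0,0,0]]]'

```text
time_s: 2.82
eef_pos: [0.4883, 0.3191, 0.2016]
eef_rot: [0.504, -0.503, 0.496, -0.497]
wrist_force: [0.5, 0.2, 0.7]
opening: 1.002
```

Call:
move_arm --moves '[[0.7,[0,0,0],[0,0,0]],[0.7,[0,0,0],[0,0,0]],[0.7,[0,0,0],[0,0,0]],[0.62,[0,0,0],[0,0,0]],[0.62,[0,0,0],[0,0,0]],[0.62,[0,0,0],[0,0,0]],[0.62,[0,0,0],[0,0,0]],[0.62,[0,0,0],[0,0,0]]]'

```text
time_s: 3.48
eef_pos: [0.488, 0.3192, 0.2016]
eef_rot: [0.505, -0.503, 0.496, -0.497]
wrist_force: [-0.5, -0.9, 6.3]
opening: 0.625
```

```bash
cat > w.py <<'E'
from h import *
import sys
from scipy.spatial.transform import Rotation as R
c=grab('wrist'); cv2.imwrite('pics/%s.png'%sys.argv[1],c['pixels'][...,::-1])
o=get_obs();q=o['eef_rot'];r=R.from_quat([q[1],q[2],q[3],q[0]])
W=cloud(c); T=r.inv().apply((W-o['eef_pos']).reshape(-1,3)).reshape(W.shape)
hsv=cv2.cvtColor(c['pixels'],cv2.COLOR_RGB2HSV).astype(int); H,S=hsv[...,0],hsv[...,1]
m=((H<6)|(H>174))&(S>150)&(T[...,1]<.2)&(T[...,1]>.1)
k,L,st,ce=cv2.connectedComponentsWithStats(m.astype(np.uint8))
print('t',o['time_s'],'open',o['opening'],'pos',o['eef_pos'].round(4),'F',o['wrist_force'].round(2),o['torque'].round(3))
for i in range(1,k):
    if st[i,4]>60: P=T[L==i]; print(ce[i].round(),st[i,4],'tool lo/hi',np.percentile(P,[1,99],axis=0).round(4).tolist(),'world',np.nanmean(W[L==i],0).round(4))
E
python3 w.py wrist2
```

```text
t 3.5333 open 0.6204434253590085 pos [0.488  0.3193 0.2016] F [-0.63 -0.78  8.06] [-0.177  0.131 -0.013]
[196.  25.] 1495 tool lo/hi [[-0.0435, 0.1402, 0.0998], [-0.0372, 0.1637, 0.1175]] world [0.5951 0.3607 0.0534]
[452.  24.] 1494 tool lo/hi [[0.0381, 0.1402, 0.1], [0.0441, 0.1642, 0.1174]] world [0.5964 0.2804 0.0532]
[385. 322.] 1640 tool lo/hi [[0.0208, 0.14, -0.0214], [0.0274, 0.1616, 0.0213]] world [0.493  0.2958 0.0582]
[269. 289.] 442 tool lo/hi [[-0.0221, 0.1403, 0.0091], [-0.02, 0.1617, 0.0214]] world [0.5041 0.3404 0.0532]
[262. 336.] 1112 tool lo/hi [[-0.0264, 0.1401, -0.0217], [-0.0196, 0.1438, 0.0209]] world [0.4872 0.3426 0.0604]
```

View pics/wrist2.png

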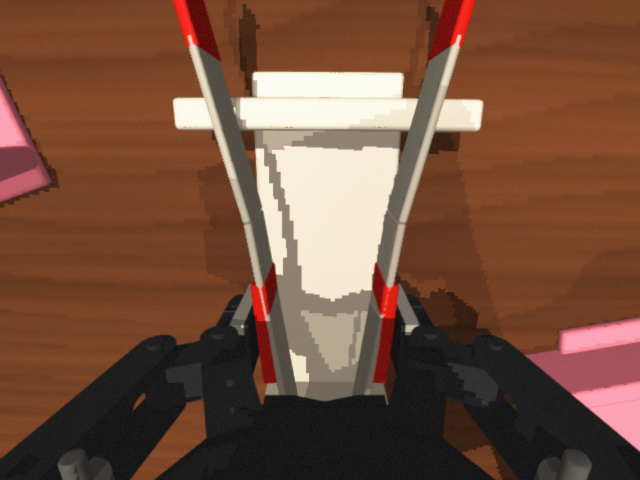

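Wrist view: both finger pads touch the red pads (265,320)/(385,320), about 54 mm over them. I squeeze slightly more and lift.

Call:
move_arm --moves '[[0.6,[0,0,0],[0,0,0]],[0.6,[0,0,0],[0,0,0]],[0.6,[0,0,0],[0,0,0]],[0.6,[0,-0.003,0],[0,0,0]],[0.6,[0,-0.004,0],[0,0,0]],[0.6,[0,-0.008,0],[0,0,0]],[0.6,[0,-0.01,0],[0,0,0]],[0.6,[0,0,0],[0,0,0]]]'

```text
time_s: 4.2
eef_pos: [0.488, 0.3193, 0.2272]
eef_rot: [0.505, -0.502, 0.496, -0.497]
wrist_force: [1.3, 0.2, -1.0]
opening: 0.596
```

```bash
python3 w.py wrist3
```

```text
t 4.25 open 0.6004694825753595 pos [0.4878 0.3192 0.2264] F [-0.6   0.47 -0.85] [-0.004  0.01  -0.037]
[201.  24.] 1441 tool lo/hi [[-0.0418, 0.1391, 0.1002], [-0.0358, 0.1626, 0.1177]] world [0.5952 0.3592 0.0793]
[447.  24.] 1468 tool lo/hi [[0.0363, 0.139, 0.1003], [0.0424, 0.1629, 0.1177]] world [0.5962 0.2822 0.0793]
[267. 323.] 1549 tool lo/hi [[-0.0255, 0.1396, -0.0212], [-0.0191, 0.1598, 0.0213]] world [0.492  0.3412 0.0836]
[377. 289.] 420 tool lo/hi [[0.0203, 0.1398, 0.0093], [0.0223, 0.1619, 0.0219]] world [0.5044 0.2987 0.0781]
[384. 336.] 1074 tool lo/hi [[0.0198, 0.1394, -0.0214], [0.0262, 0.1435, 0.0213]] world [0.4877 0.2959 0.0854]
```

```bash
python3 to.py .4445 -.0667 .28 0.0
```

```text
t 4.25 shift now-tool [ 0.3852 -0.0542 -0.0487] shift goal-tool [ 0.3859 -0.0536 -0.0433] turn [-0.0027  0.0143 -0.0011] F [-0.6   0.47 -0.85] open 0.6 pos [0.4878 0.3192 0.2264]
```

Call:
move_arm --moves '[[0.6,[0,-0.015,0],[-0.002,0.014,-0.001]],[0.6,[0,-0.02,0],[0,0,0]],[0.6,[0.008,-0.013,-0.002],[0,0,0]],[0.6,[0.014,-0.005,-0.003],[0,0,0]],[0.6,[0.02,0,-0.003],[0,0,0]],[0.6,[0.024,0,-0.003],[0,0,0]],[0.6,[0.026,0,-0.003],[0,0,0]],[0.6,[0.028,0,-0.003],[0,0,0]]]'

```text
time_s: 4.92
eef_pos: [0.4698, 0.1982, 0.2778]
eef_rot: [-0.5, 0.501, -0.5, 0.499]
wrist_force: [-0.2, 0.2, -1.6]
opening: 0.6
```

Call:
move_arm --moves '[[0.6,[0.03,0,-0.003],[0,0,0]],[0.6,[0.03,0,-0.003],[0,0,0]],[0.6,[0.03,0,-0.003],[0,0,0]],[0.6,[0.03,0,-0.003],[0,0,0]],[0.6,[0.03,0,-0.003],[0,0,0]],[0.6,[0.03,0,-0.003],[0,0,0]],[0.6,[0.026,0,-0.003],[0,0,0]],[0.6,[0.022,0,-0.003],[0,0,0]]]'

```text
time_s: 5.58
eef_pos: [0.446, -0.0308, 0.2782]
eef_rot: [-0.499, 0.501, -0.5, 0.5]
wrist_force: [0.4, -0.1, -0.4]
opening: 0.602
```

Call:
move_arm --moves '[[0.6,[0.018,0,-0.002],[0,0,0]],[0.6,[0.012,0,0],[0,0,0]],[0.6,[0.006,0,0],[0,0,0]],[0.6,[0,0,0],[0,0,0]],[0.6,[0,0,0],[0,0,0]],[0.6,[0,0,0],[0,0,0]]]'

```text
time_s: 6.08
eef_pos: [0.4443, -0.0644, 0.278]
eef_rot: [-0.499, 0.501, -0.5, 0.499]
wrist_force: [-0.4, 0.3, -1.2]
opening: 0.602
```

```bash
python3 to.py .4445 -.0667 .2035 0.0; python3 w.py wrist4; sed -i 's/(.npz)//' fit.py
python3 - <<'E'
from h import *
from scipy.optimize import least_squares
c=dict(np.load('/tmp/wrist.npz')); W=cloud(c).reshape(-1,3); p=np.array([.565,-.067,.052])
for _ in range(4):
    P=W[(np.hypot(W[:,0]-p[0],W[:,1]-p[1])<.03)&(W[:,2]>.042)&(W[:,2]<.08)]
    p=least_squares(lambda p:(np.linalg.norm((P-p)/[.027,.027,.022],axis=1)-1)*.025,p,loss='soft_l1',f_scale=.002).x
print('gold',p.round(4),len(P))
E
```

```text
t 6.08 shift now-tool [0.0022 0.0745 0.0004] shift goal-tool [0.0023 0.0745 0.0002] turn [0.0023 0.0008 0.0005] F [-0.43  0.25 -1.21] open 0.602 pos [ 0.4443 -0.0644  0.278 ]
t 6.1333 open 0.6005311907289644 pos [ 0.4443 -0.0643  0.278 ] F [-0.32  0.64 -0.23] [-0.02   0.027  0.044]
[200.  24.] 1391 tool lo/hi [[-0.0413, 0.1397, 0.0999], [-0.0356, 0.1622, 0.1167]] world [ 0.5509 -0.0263  0.1303]
[447.  24.] 1380 tool lo/hi [[0.0366, 0.1398, 0.1], [0.0425, 0.1622, 0.1169]] world [ 0.5511 -0.1032  0.1303]
[267. 322.] 1643 tool lo/hi [[-0.0252, 0.1404, -0.0218], [-0.0189, 0.1619, 0.0212]] world [ 0.4481 -0.0428  0.1344]
[376. 288.] 427 tool lo/hi [[0.0205, 0.1408, 0.0089], [0.0223, 0.1641, 0.0214]] world [ 0.4597 -0.0854  0.1281]
[384. 336.] 1059 tool lo/hi [[0.0201, 0.1404, -0.0219], [0.0265, 0.1442, 0.0209]] world [ 0.4428 -0.0881  0.1364]
gold [ 0.5648 -0.0678  0.0536] 8294
```

View pics/wrist4.png

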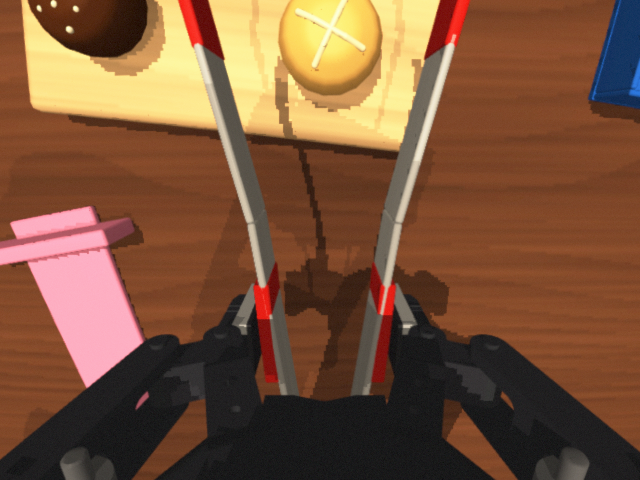

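Wrist view: golden roll at (330,38) sits between and below the tips (205,40)/(445,40), and the dark roll at (85,20) is clear. I centre by 2.7 mm and descend.

Call:
move_arm --moves '[[0.6,[0.0027,0.01,0.0004],[0.002,0,0]],[0.6,[0,0.015,0],[0,0,0]],[0.6,[0,0.017,0],[0,0,0]],[0.6,[0,0.015,0],[0,0,0]],[0.6,[0,0.011,0],[0,0,0]],[0.6,[0,0.006,0],[0,0,0]],[0.6,[0,0,0],[0,0,0]],[0.6,[0,0,0],[0,0,0]]]'

```text
time_s: 6.8
eef_pos: [0.4449, -0.0675, 0.2042]
eef_rot: [-0.5, 0.501, -0.5, 0.5]
wrist_force: [-0.1, -0.0, -0.8]
opening: 0.604
```

```bash
python3 to.py .4448 -.0670 .2035 0.0
python3 - <<'E'
from h import *
c=grab('side'); cv2.imwrite('pics/side2.png',cv2.resize(c['pixels'][200:380,230:420,::-1],None,fx=3,fy=3,interpolation=2))
E
```

```text
t 6.8 shift now-tool [-0.0005  0.0007 -0.0001] shift goal-tool [-0.0005  0.0007 -0.0001] turn [0.0004 0.0011 0.0008] F [-0.15 -0.02 -0.77] open 0.604 pos [ 0.4449 -0.0675  0.2042]
```

View pics/side2.png

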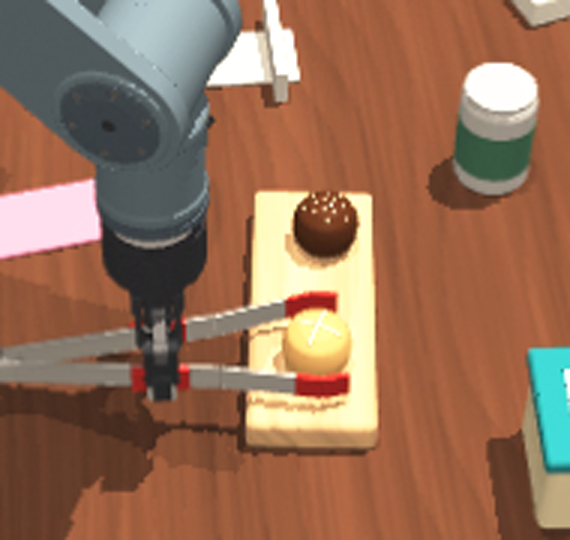

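Side crop: the tips straddle the golden roll (318,340) and nothing else is touched. Closing.

Call:
move_arm --moves '[[0.56,[0,0,0],[0,0,0]],[0.52,[0,0,0],[0,0,0]],[0.49,[0,0,0],[0,0,0]],[0.46,[0,0,0],[0,0,0]],[0.43,[0,0,0],[0,0,0]],[0.4,[0,0,0],[0,0,0]],[0.37,[0,0,0],[0,0,0]],[0.34,[0,0,0],[0,0,0]]]'

```text
time_s: 7.52
eef_pos: [0.4449, -0.0679, 0.2044]
eef_rot: [-0.5, 0.5, -0.5, 0.5]
wrist_force: [-1.4, 0.2, 0.7]
opening: 0.429
```

Call:
move_arm --moves '[[0.28,[0,0,0],[0,0,0]],[0.2,[0,0,0],[0,0,0]],[0.2,[0,0,0],[0,0,0]],[0.2,[0,0,0],[0,0,0]]]'

```text
time_s: 7.85
eef_pos: [0.4449, -0.0679, 0.2043]
eef_rot: [-0.5, 0.5, -0.5, 0.5]
wrist_force: [1.2, 1.0, 2.0]
opening: 0.428
```

```bash
python3 w.py wrist5
```

```text
t 7.9 open 0.43192148649532414 pos [ 0.4449 -0.0679  0.2043] F [0.31 0.87 1.06] [ 0.063 -0.336  0.071]
[240.  26.] 870 tool lo/hi [[-0.0287, 0.1416, 0.1004], [-0.0234, 0.163, 0.1124]] world [ 0.551  -0.0425  0.0577]
[407.  25.] 858 tool lo/hi [[0.0242, 0.1416, 0.1005], [0.0295, 0.1642, 0.1126]] world [ 0.5513 -0.0943  0.0575]
[284. 322.] 1459 tool lo/hi [[-0.0183, 0.1424, -0.022], [-0.0121, 0.164, 0.021]] world [ 0.4482 -0.053   0.0591]
[358. 288.] 278 tool lo/hi [[0.0133, 0.1429, 0.0086], [0.0146, 0.165, 0.0211]] world [ 0.4607 -0.0817  0.0538]
[367. 333.] 1038 tool lo/hi [[0.0145, 0.1418, -0.0223], [0.0192, 0.1475, 0.021]] world [ 0.4438 -0.0852  0.0604]
```

Stopped at 38 mm over the pads, so it's on the roll. Lifting slowly.

Call:
move_arm --moves '[[0.2,[0,-0.002,0],[0,0,0]],[0.2,[0,-0.004,0],[0,0,0]],[0.2,[0,-0.006,0],[0,0,0]],[0.2,[0,-0.009,0],[0,0,0]],[0.2,[0,-0.012,0],[0,0,0]],[0.2,[0,-0.013,0],[0,0,0]],[0.2,[0,-0.014,0],[0,0,0]],[0.2,[0,-0.014,0],[0,0,0]]]'

```text
time_s: 8.57
eef_pos: [0.4446, -0.0677, 0.2794]
eef_rot: [-0.5, 0.5, -0.5, 0.5]
wrist_force: [-0.5, 1.0, -2.6]
opening: 0.427
```

Call:
move_arm --moves '[[0.2,[0,-0.01,0],[0,0,0]],[0.2,[0,-0.004,0],[0,0,0]],[0.2,[0,0,0],[0,0,0]],[0.2,[0,0,0],[0,0,0]]]'

```text
time_s: 8.9
eef_pos: [0.4446, -0.0677, 0.2921]
eef_rot: [-0.5, 0.5, -0.5, 0.5]
wrist_force: [-0.6, 0.3, -2.2]
opening: 0.43
```

```bash
cat > roll.py <<'E'
from h import *
import sys
from scipy.optimize import least_squares
o=get_obs(); e=o['eef_pos']
print(o['time_s'],e.round(4),o['wrist_force'].round(2),round(o['opening'],3))
for n in('scene','side'):
    c=grab(n); W=cloud(c); hsv=cv2.cvtColor(c['pixels'],cv2.COLOR_RGB2HSV).astype(int)
    g=(hsv[...,0]>8)&(hsv[...,0]<30)&(hsv[...,1]>70)&(hsv[...,2]>90)
    P=W[g&(np.hypot(W[...,0]-e[0]-.12,W[...,1]-e[1])<.04)&(abs(W[...,2]-e[2]+.15)<.045)]
    if len(P)<20: print(n,'few',len(P)); continue
    p=least_squares(lambda p:(np.linalg.norm((P-p)/[.027,.027,.022],axis=1)-1)*.025,P.mean(0),loss='soft_l1',f_scale=.002).x
    print(n,'roll',p.round(4),len(P),'zmin/max',np.percentile(P[:,2],[1,99]).round(4))
c=dict(np.load('/tmp/side.npz'))['pixels'][...,::-1]; cv2.imwrite('pics/%s.png'%sys.argv[1],c)
E
python3 roll.py side3;python3 w.py wrist6; python3 to.py .481 -.332 .285 0
```

```text
8.9 [ 0.4446 -0.0677  0.2921] [-0.64  0.28 -2.16] 0.43
scene roll [ 0.5627 -0.0662  0.1392] 392 zmin/max [0.1223 0.1625]
side roll [ 0.5661 -0.0672  0.1395] 377 zmin/max [0.1234 0.1636]
t 9.05 open 0.42862179942781486 pos [ 0.4444 -0.0676  0.2913] F [ 0.45 -0.88 -0.82] [0.016 0.07  0.01 ]
[240.  25.] 823 tool lo/hi [[-0.0288, 0.1423, 0.1003], [-0.0234, 0.1625, 0.1127]] world [ 0.5505 -0.0421  0.1441]
[407.  25.] 830 tool lo/hi [[0.0243, 0.1423, 0.1006], [0.0295, 0.1633, 0.1127]] world [ 0.5506 -0.0939  0.1439]
[358. 287.] 272 tool lo/hi [[0.0133, 0.1431, 0.0085], [0.0147, 0.1652, 0.021]] world [ 0.4599 -0.0813  0.1405]
[284. 322.] 1413 tool lo/hi [[-0.0183, 0.1425, -0.0219], [-0.0121, 0.1634, 0.021]] world [ 0.4471 -0.0525  0.1462]
[367. 333.] 1026 tool lo/hi [[0.0145, 0.1421, -0.0224], [0.0192, 0.1477, 0.0211]] world [ 0.443  -0.0848  0.1475]
t 9.05 shift now-tool [0.2644 0.0063 0.0366] shift goal-tool [0.2644 0.0063 0.0366] turn [0.0017 0.0002 0.0003] F [ 0.45 -0.88 -0.82] open 0.429 pos [ 0.4444 -0.0676  0.2913]
```

View pics/side3.png

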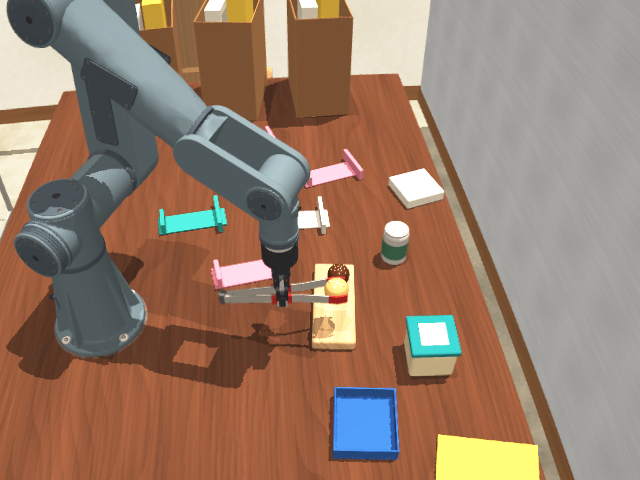

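The roll is held (337,288), with its underside about 8 cm above rim height already. Carrying it level to the tray.

Call:
move_arm --moves '[[0.2,[0.004,0,0.001],[0,0,0]],[0.2,[0.01,0,0.002],[0,0,0]],[0.2,[0.015,0,0.002],[0,0,0]],[0.2,[0.02,0,0.003],[0,0,0]],[0.2,[0.023,0,0.003],[0,0,0]],[0.2,[0.024,0,0.003],[0,0,0]],[0.2,[0.024,0,0.003],[0,0,0]],[0.2,[0.024,0,0.003],[0,0,0]]]'

```text
time_s: 9.72
eef_pos: [0.4648, -0.2139, 0.292]
eef_rot: [-0.5, 0.5, -0.5, 0.5]
wrist_force: [0.3, 0.7, -2.0]
opening: 0.425
```

Call:
move_arm --moves '[[0.2,[0.024,0,0.003],[0,0,0]],[0.2,[0.024,0,0.003],[0,0,0]],[0.2,[0.022,0,0.003],[0,0,0]],[0.2,[0.018,0,0.002],[0,0,0]],[0.2,[0.014,0,0.002],[0,0,0]],[0.2,[0.01,0,0.001],[0,0,0]],[0.2,[0.006,0,0.001],[0,0,0]],[0.2,[0.002,0,0],[0,0,0]]]'

```text
time_s: 10.38
eef_pos: [0.4798, -0.3326, 0.2922]
eef_rot: [-0.5, 0.5, -0.5, 0.5]
wrist_force: [-1.0, 0.1, -1.2]
opening: 0.428
```

Call:
move_arm --moves '[[0.2,[0,0,0],[0,0,0]],[0.2,[0,0,0],[0,0,0]],[0.2,[0,0,0],[0,0,0]],[0.2,[0,0,0],[0,0,0]],[0.2,[0,0,0],[0,0,0]],[0.2,[0,0,0],[0,0,0]]]'

```text
time_s: 10.88
eef_pos: [0.4799, -0.3314, 0.2926]
eef_rot: [-0.5, 0.5, -0.499, 0.5]
wrist_force: [-0.3, -0.4, -0.9]
opening: 0.429
```

```bash
python3 roll.py side4; sleep 0
python3 - <<'E'
exec(open('m.py').read().split("c=dict(np.load('/tmp/scene.npz'))['pixels']")[0].replace("rep('tray'","0 and rep('x'"))
E
```

```text
10.8833 [ 0.4799 -0.3314  0.2926] [-0.25 -0.38 -0.9 ] 0.429
scene roll [ 0.5982 -0.33    0.1398] 367 zmin/max [0.1265 0.1638]
side roll [ 0.601  -0.3295  0.1412] 500 zmin/max [0.1357 0.1646]
scene board 2510 lo [ 0.5162 -0.1225  0.0248] hi [0.6233 0.1141 0.0329] rect [568.   -4.4] [248. 102.] 83.5
scene gold 50 lo [0.5645 0.0333 0.0533] hi [0.5985 0.0848 0.075 ] rect [581.   59.1] [34.2 52.7] 7.7
scene dark 192 lo [0.5746 0.0397 0.0431] hi [0.6111 0.0837 0.0743] rect [592.4  60.7] [40.  46.6] 4.8
scene rollsz 310 lo [0.5671 0.0375 0.0527] hi [0.6102 0.0845 0.0752] rect [588.  60.] [48.4 52.7] 7.7
scene rim 269 lo [ 0.5339 -0.4098  0.0304] hi [ 0.668  -0.2494  0.0371] rect [ 615.9 -311.6] [194.5 163.7] 83.5
scene restbars 214 lo [0.4095 0.2657 0.0316] hi [0.5738 0.3759 0.0384] rect [492.3 320.9] [115.8 166.5] 89.6
scene restbase 945 lo [0.4247 0.288  0.0023] hi [0.5848 0.3518 0.0098] rect [503.8 319.9] [167.5  67.8] 1.0
scene steel 0
scene can 620 lo [0.7173 0.1303 0.0833] hi [0.7755 0.188  0.1024] rect [745.8 159.6] [61.9 61.6] 66.0
scene tub 1935 lo [ 0.7149 -0.2234  0.0846] hi [ 0.
[... 355 characters left out ...]
ct [ 515.6 -338.9] [132.  75.] 85.3
side rollsz 3460 lo [ 0.4758 -0.3938  0.3187] hi [ 0.5476 -0.3027  0.4818] rect [ 515.7 -338.9] [132.   75.3] 85.3
side rim 460 lo [ 0.5307 -0.4118  0.0303] hi [ 0.67   -0.2545  0.0395] rect [ 600.8 -333.1] [154.1 129.4] 83.6
side restbars 95 lo [0.5668 0.2629 0.0325] hi [0.5776 0.3761 0.0386] rect [572.  318.5] [ 11.  118.5] 0.9
side restbase 223 lo [0.5161 0.2875 0.0024] hi [0.5905 0.3529 0.0112] rect [497.4 319. ] [188.2  73.8] 0.1
side steel 0
side can 482 lo [0.7167 0.1245 0.0814] hi [0.7753 0.1844 0.1046] rect [747.7 155.3] [65.3 67.2] 14.8
side tub 2055 lo [ 0.7142 -0.2276  0.0847] hi [ 0.8185 -0.1223  0.0973] rect [ 767.6 -173.4] [112.3 109.6] 86.9
```

View pics/side4.png

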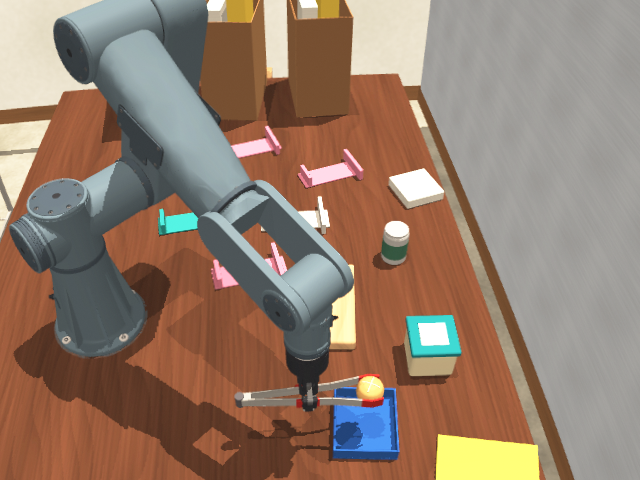

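Side view: the roll at (370,390) is held in the tips over the tray. It measures (0.600, -0.330) against a tray centre of (0.60, -0.332), with its underside about 8 cm above the rim. Dark roll, can and tub are unmoved. Handing in.

```bash
python3 -c "
from bench import *
print(hand_in())"
```

```text
the job is handed in; nothing more can be done
None
```

The job is handed in at about 11 s of the 48 s allowed. The tongs, taken from the white rest, are closed on the pale golden roll, and the arm is holding it over the blue tray.

**Last checks before handing in**
- **Position:** the roll measured about (0.600, -0.330), and the tray's centre is about (0.600, -0.332).
- **Height:** its underside was about 8 to 8.5 cm above the tray's rim.
- **Grip:** steady, with the opening at 0.43 (about 38 mm over the pads).
- **Other things:** the can and tub measured within about 2 mm of their first readings. So did the dark roll in the scene camera; the arm hid it from the side camera at the end.

**Disagreements:** the two cameras differed by 1 to 4 mm on the roll's position, and its final height by about 1.5 mm. The scene camera's tray outline was thrown off by other blue pixels, so I took the tray's centre mainly from the side camera. No check failed.

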